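Height check of a refooted instrument case under the bridge gauge

TASK

Check that the small cream case with the carrying handle still clears the height limit now that it has new feet: set it upright on the gauge's plate between the guides, in front of the bridge bar with its handle end towards the bar, then slide it along under the bar until it meets the sprung stop behind, and lean it on the stop with about 10 N for a full second, never as much as 20 N. Leave it standing there under the bar; do not jam it against the bar, tip it over or knock the other things on the bench about.

Things in the scene. Friction and masses are not known exactly. Their poses are not given: they have to be found in the camera images.
- unit_mid (a point): Centre (half-way up, 30 mm above the foot undersides) of the loose case to check, 0.35-0.7 kg. Cream steel box 130 long (x) x 58 wide (y) mm, from 6 to 48 mm above its ground, on four 6 mm rubber feet. Thin steel handle on top, 60 mm at its highest, from 3 to 52 mm ahead of centre. +x points to the nose (handle end, 65 mm ahead); the tail, with a round black vent, is 65 mm behind.
- unit_nose (a point): Middle of the case's nose face (the handle end), 65 mm ahead of unit_mid along the case's x axis, at the same height; same axes.
- gauge: Fixed height gauge. Origin on the table under the bar's middle; +x = push direction to the stop, z up. Dark plate 400 (x) x 180 mm, top 10 mm over the table. Two guides rise 14 mm above it, 8 mm thick, x -100 to +115 mm, inner faces at y = +-32; from x -100 to -173 they flare to 90 mm apart. Bar posts at x = 0, y = +-80, 18 x 14 mm.
- bar: Fixed bridge bar across the lane, origin and axes as gauge. 14 mm thick (x -7 to +7), 176 mm long; underside 73 mm, top 87 mm above the table, so the case standing flat on the plate clears it by 3 mm.
- stop: Stop behind the bar, origin and axes as gauge. A clamped block on short rails holds a rod with a round rubber pad (24 mm across, centre y = 0, 38 mm above the table) facing the bar. Its setting is not measured: the free pad face is anywhere from x = 80 to 104 mm. The pad gives 1 mm per 4 N and bottoms hard after 6 mm. The case's tail then is still 26 to 50 mm before the bar's middle.
- screwdriver: Bystander: screwdriver lying beside the gauge.
- foot_a: Bystander: spare black rubber foot, 28 mm across, 18 mm high, standing beside the gauge.
- foot_b: Bystander: spare black rubber foot, 28 mm across, 18 mm high, on the robot's side of the case.
- meter: Bystander: grey hand meter, 75 x 140 x 40 mm, lying flat near the far edge.
- tape: Bystander: black tape roll, 90 mm across, 22 mm high.
- tall_unit: Bystander: a larger cream case without handle, 150 x 80 x 98 mm high, off to the right.
- spray: Bystander: white can, 56 mm across, 150 mm high, off to the right.
Mind the look-alikes: they are no part of the job. What is shaped like the part that bears unit_mid but orange or pink is not meant.

How it is judged:
By the outcome, as a careful person would: the job done as asked, in the order asked, and still so for the second after the job is handed in, with the robot touching nothing.
It also fails if it takes over 72 s, if anything falls off the work surface, if the arm or the gripper's body presses on something with over 40 N, if the wrist force passes 120 N, or if a joint passes its speed limit or range.

ROBOT

A 6-joint arm with a two-finger parallel gripper is mounted at the origin on the work surface. World frame = base frame: x ahead of the robot, y to its left, z up, the work surface at z = 0. Lengths are in mm, angles in rad, forces in N, time in s.
With the tool pointing down it reaches from about 425 to 925 mm from the base axis. Payload 12.5 kg.
Tool frame: the origin (TCP) lies on the mounting face of the last link; the fingertips stand 173 mm ahead of it and the grasp point (between the pads) lies 155 mm ahead of it; z points along the fingers, y is the direction in which the jaws open and shut (so a half turn about z gives the same grasp; the last joint's range is limited). The gripper opens to 85 mm and grips with 20 to 120 N. Pads are 22 mm wide; open, the fingers measure 114 mm over their backs; the gripper's body (76 mm by 85 mm) begins 54 mm behind the grasp point. The pads swing forward as they close: fully open they stand 13 mm farther back than shut.
Start: joints at [1.034, 0.491, 1.559, -0, 1.092, -0.106], TCP at [260.976, 567.905, 404.727] pointing down, gripper open.
Joint ranges: [-3.1, 3.1], [-0.84, 2.19], [0.05, 2.79], [-1.13, 4.28], [0.06, 2.93], [-2.69, 2.69]. Speed limits (rad/s): [2.22, 2.22, 2.79, 3.14, 3.14, 3.14].

INTERFACE

Orientations are given as a unit quaternion [w, x, y, z].
In Python, from plant import r gives the robot as it stands. The module is installed in compiled form; this text tells all that it offers.
- The arm moves only by the tool apply_moves, never from a script. Its argument "moves" is a list of rows, each a list of 5 numbers: the shift along the tool's x, y, z in m, then the turn about the tool's z in degrees, then the opening, from 0 (shut) to 1 (fully open). A call has 1 to 8 rows; each row is the pose to reach, as a shift and turn from the pose commanded when the call began, along the tool's axes at that moment; what a row does not reach only later rows make up. A row lasts 1/10 s, in which the tool goes at most 50 mm and 8.59 degrees, less where a joint would pass 70% of its speed; a pose out of reach is approached as far as the arm can. A call with a gripper value outside its range is refused whole. The fingers move at their own pace and stop on an object; "grip_force" is the grip in N (left out, the last holds). Time passes only in rows, so rows that repeat a pose let the fingers close. It gives the time, the measured TCP pose, the force and the opening at its end, in the units of the state.
- r.get_obs(): the state, without advancing time (a new reading comes with each control period).
- r.camera(name): name is "side" or "top"; returns the picture (480x640x3 uint8, blue, green, red); there is no depth.
- r.camera_params(name): a dict with "fovy" (degrees; the focal length in pixels is half the picture's height over the tangent of half this angle, whatever the lens; pixels are square), "cx", "cy" (the principal point, pixels), "rvec" (rotation vector, rad) and "tvec" (3), from world to camera coordinates, as OpenCV has them. Camera axes: x right, y down, z forward; pixel columns grow to the right and rows downward; lengths in mm; the calibration is good to about 2 mm. A picture is of the moment at which its call begins. camera_params takes no time and is no camera call.
- r.job_done(): hands the job in, once; it reports no verdict.
The state is a dict: "time_s": time; "joint_pos": joint angles; "dq": joint speeds; "joint_torque": joint torques, N m; "ee_pos": TCP position; "ee_rot": TCP orientation; "wrist_force": force on the tool from outside, world axes, zero at the start; "wrist_torque": the same for the moment, N m; "gripper_width": opening from 0.0 (shut) to 1.0 (fully open).
Only numpy, scipy, OpenCV 4.12 (cv2) and the standard library are available. Lean on these libraries where they do the work, as an engineer would, in place of code of your own. Each camera call takes 0.05 s, during which the arm holds its last target.

## Working session

There is one attempt and no reset: what is moved stays moved. The work goes in short steps, Python scripts to look and compute and a tool call to move; the robot and the scene stay as the last step left them, time stands still between calls to the robot, and variables do not carry over. Pictures are saved under pics/ and viewed, and the job is handed in when it is done.

Besides the shell and the picture viewer there is one more tool, called after "Emit:" in YAML: its name, and indented under it one key for each argument. apply_moves: Moves the arm, as the interface text tells. Its arguments: {"type":"object","properties":{"moves":{"type":"array"},"grip_force":{"type":"number"}},"required":["moves"]}

```bash
mkdir -p pics; cat > h.py <<'E'
import numpy as np,cv2
from plant import r
E
python3 - <<'E'
from h import *
for n in("top","side"):
    cv2.imwrite(f"pics/{n}0.png",r.camera(n)); print(n,r.camera_params(n))
o=r.get_obs();print({k:np.round(v,3) for k,v in o.items()})
E
```

```text
top {'fovy': 55.196278446314, 'cx': 324.1470738502809, 'cy': 238.85077388114647, 'rvec': array([ 2.1546996 , -2.16170058,  0.13935965]), 'tvec': array([-137.98807154,  508.31953455, 1079.08712736])}
side {'fovy': 57.10765269810909, 'cx': 316.5809018104632, 'cy': 241.32492043103187, 'rvec': array([ 2.32031436, -0.15206445,  0.09064144]), 'tvec': array([-551.44692564,    1.65689953, 1108.44222173])}
{'time_s': np.float64(0.1), 'joint_pos': array([ 1.034,  0.491,  1.559, -0.   ,  1.092, -0.106]), 'dq': array([ 0.001, -0.001, -0.001, -0.001, -0.   ,  0.001]), 'joint_torque': array([ 2.0000e-03, -6.1945e+01, -2.6202e+01, -0.0000e+00,  3.0000e-03,
       -0.0000e+00]), 'ee_pos': array([260.966, 567.896, 404.216]), 'ee_rot': array([-0.   ,  0.214,  0.977, -0.   ]), 'wrist_force': array([ 0.161, -0.317, -0.649]), 'wrist_torque': array([ 0.057,  0.038, -0.041]), 'gripper_width': np.float64(1.001)}
```

View pics/top0.png

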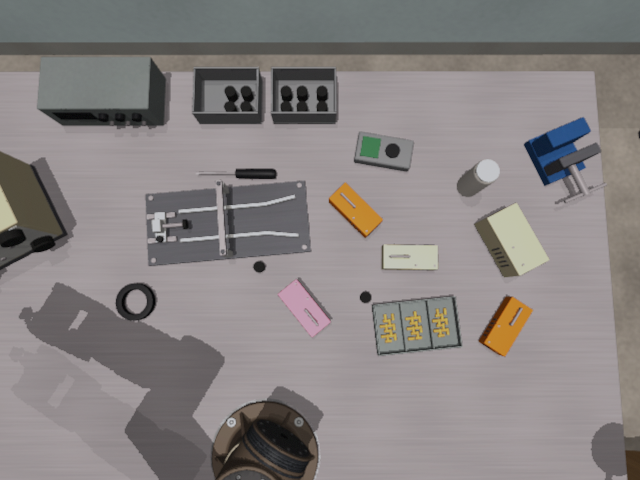

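View pics/side0.png

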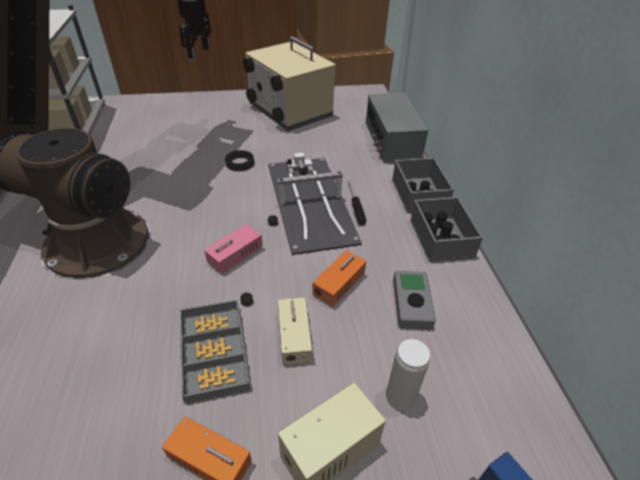

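The top view shows the cream case at about (411,257) with its handle to the left, and the gauge at about (228,222) with its stop on the left. Next I'll enlarge both to get accurate positions.

```bash
python3 - <<'E'
import cv2
t=cv2.imread("pics/top0.png");s=cv2.imread("pics/side0.png")
cv2.imwrite("pics/c1.png",cv2.resize(t[165:275,135:325],None,fx=4.2,fy=4.2,interpolation=cv2.INTER_CUBIC))
cv2.imwrite("pics/c2.png",cv2.resize(t[220:300,350:450],None,fx=7,fy=7,interpolation=cv2.INTER_CUBIC))
cv2.imwrite("pics/c3.png",cv2.resize(s[140:260,230:380],None,fx=5,fy=5,interpolation=cv2.INTER_CUBIC))
cv2.imwrite("pics/c4.png",cv2.resize(s[285:375,235:335],None,fx=6,fy=6,interpolation=cv2.INTER_CUBIC))
E
```

```text
(no output)
```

View pics/c1.png

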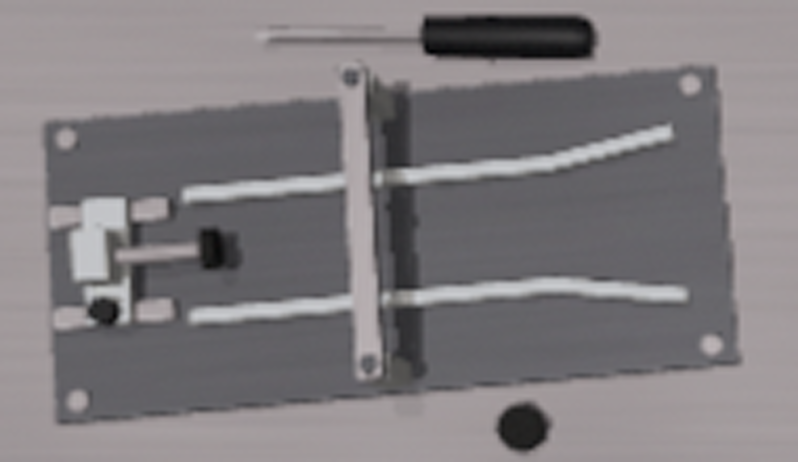

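View pics/c2.png

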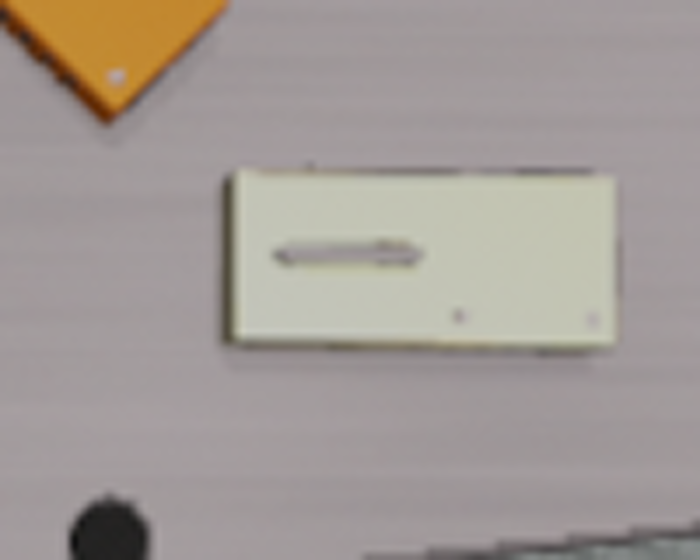

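View pics/c3.png

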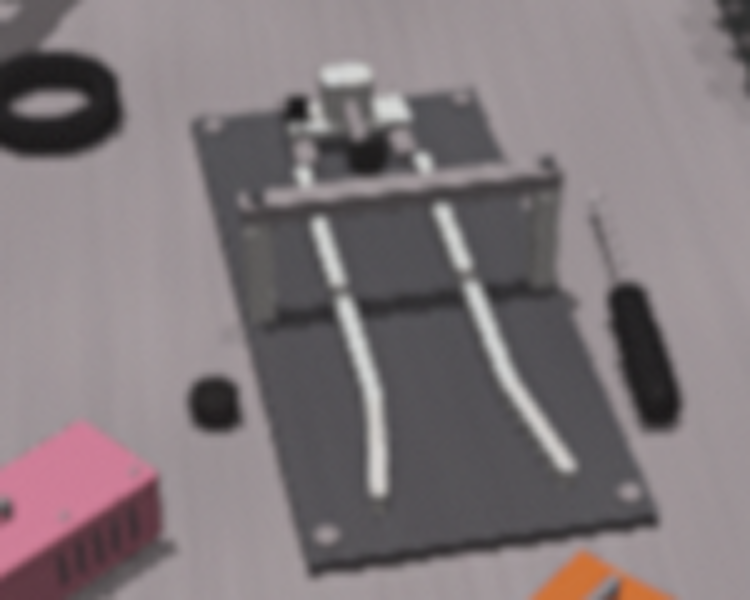

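View pics/c4.png

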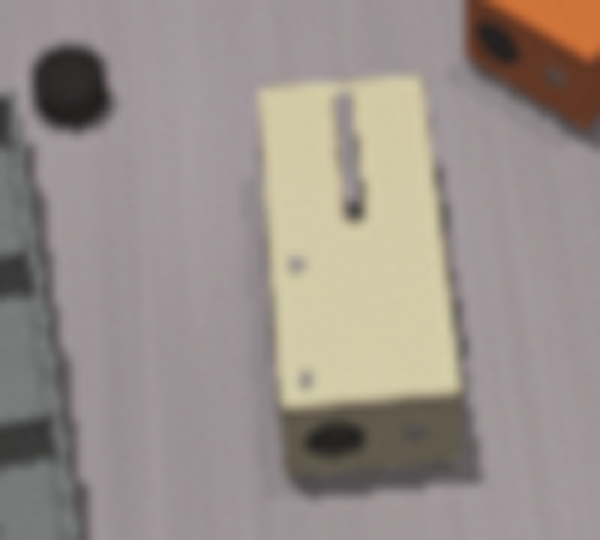

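```bash
cat >> h.py <<'E'
from scipy.optimize import least_squares
def proj(n,P):
    p=r.camera_params(n);f=240/np.tan(np.radians(p['fovy'])/2)
    K=np.array([[f,0,p['cx']],[0,f,p['cy']],[0,0,1]])
    return cv2.projectPoints(np.float64(P).reshape(-1,3),p['rvec'],p['tvec'],K,None)[0].reshape(-1,2)
def T(q,P):
    c,s=np.cos(q[2]),np.sin(q[2]);P=np.float64(P)
    return np.c_[q[0]+c*P[:,0]-s*P[:,1],q[1]+s*P[:,0]+c*P[:,1],P[:,2]]
def ray(n,u,v,z):
    f=lambda a:proj(n,[[a[0],a[1],z]])[0]-[u,v]
    return least_squares(f,[500,0]).x
def fit(obs,q0,ng=0):
    # obs: (cam,u,v,[x,y,z])
    def f(q):
        e=[]
        for n in("top","side"):
            o=[a for a in obs if a[0]==n]
            if o:
                P=np.array([[a[3][0]+(q[3] if len(a)>4 else 0),*a[3][1:]] for a in o],float)
                e.append(proj(n,T(q,P))-[[a[1],a[2]] for a in o])
        return np.vstack(e).ravel()
    s=least_squares(f,q0,loss='soft_l1')
    return s.x,f(s.x).reshape(-1,2)
def crop(n,img,x0,y0,k,out,w=None,h=None):
    cv2.imwrite(out,cv2.resize(img[y0:y0+h,x0:x0+w],None,fx=k,fy=k,interpolation=cv2.INTER_CUBIC))
E
cat > m1.py <<'E'
from h import *
t=lambda u,v,P,*a:("top",135+u/4.2-.4,165+v/4.2-.4,P,*a)
s=lambda u,v,P,*a:("side",230+u/5-.4,140+v/5-.4,P,*a)
G=[t(45,122,[200,-90,10],1),t(715,67,[-200,-90,10],1),t(738,360,[-200,90,10],1),t(58,422,[200,90,10],1),
t(183,195,[115,-36,24]),t(190,318,[115,36,24]),t(550,162,[-100,-36,24]),t(555,285,[-100,36,24]),t(672,131,[-173,-49,24]),t(688,294,[-173,49,24]),
t(340,68,[7,-88,87]),t(368,65,[-7,-88,87]),t(357,380,[7,88,87]),t(383,376,[-7,88,87]),
s(312,564,[-200,90,10],1),s(655,515,[-200,-90,10],1),s(193,122,[200,90,10],1),s(470,88,[200,-90,10],1),
s(377,492,[-173,49,24]),s(570,467,[-173,-49,24]),s(375,385,[-100,36,24]),s(508,378,[-100,-36,24])]
q,e=fit(G,[500,0,1.6,0]);print("gauge",q.round(3));print(e.round(1).tolist())
t=lambda u,v,P:("top",350+u/7-.4,220+v/7-.4,P)
s=lambda u,v,P:("side",235+u/6-.4,285+v/6-.4,P)
C=[t(236,172,[65,-29,48]),t(614,176,[-65,-29,48]),t(612,346,[-65,29,48]),t(232,342,[65,29,48]),
s(260,90,[65,29,48]),s(418,77,[65,-29,48]),s(460,390,[-65,-29,48]),s(283,408,[-65,29,48])]
c,e=fit(C,[500,-300,1.6]);print("case",c.round(3));print(e.round(1).tolist())
for k in(0,4):
  print("cam-sep",fit(C[k:k+4],[500,-300,1.6])[0].round(3))
print("gauge sep",fit(G[:14],q)[0].round(3),fit(G[14:],q)[0].round(3))
pad=ray("top",135+225/4.2,165+248/4.2,38)
d=pad-q[:2];print("pad face gx,gy",d@[np.cos(q[2]),np.sin(q[2])],d@[-np.sin(q[2]),np.cos(q[2])])
for nm,u,v,z in(("foot_b",365,297,18),("foot_a",259,266,18),("orangeR",383,210,48),("orangeB",371,236,48),("pinkT",296,280,48),("pinkR",330,320,48)):print(nm,ray("top",u,v,z).round())
E
python3 m1.py
```

```text
gauge [552.507 100.753   1.655  -0.702]
[[-0.2, 0.2], [-0.1, -0.3], [0.5, 1.0], [-0.4, 0.5], [0.0, 0.1], [-0.2, -0.2], [0.0, 0.4], [1.0, -0.0], [0.1, 0.1], [-0.5, 0.5], [-0.6, -0.5], [-1.3, -0.3], [-0.2, 0.0], [-0.2, 0.4], [-0.5, 0.3], [1.3, -0.1], [-0.2, -0.4], [1.1, 0.2], [0.6, 0.6], [0.0, 0.3], [0.2, 2.7], [0.3, 0.6]]
case [ 462.344 -344.447    1.553]
[[-0.2, 0.1], [0.3, 0.3], [1.0, 0.3], [0.4, 0.1], [-0.4, -0.7], [0.8, -0.8], [0.8, -0.0], [-0.3, -0.1]]
cam-sep [ 462.855 -343.632    1.553]
cam-sep [ 461.797 -345.23    -4.728]
gauge sep [ 5.52820e+02  1.00317e+02  1.65500e+00 -4.51000e-01] [551.682 103.704   1.658  -3.181]
pad face gx,gy 87.33162939080621 0.9741429168475135
foot_b [ 368. -238.]
foot_a [444.  19.]
orangeR [ 575. -281.]
orangeB [ 512. -252.]
pinkT [408. -73.]
pinkR [ 315. -153.]
```

```bash
cat >> h.py <<'E'
from scipy.spatial.transform import Rotation as R
GA=np.array([552.5,100.6,1.655]); CA=np.array([462.5,-344.3,1.553])
def to(x,y,z,yaw):
    "shift/turn needed from now to tcp x,y,z with tool-y at world yaw (mod pi)"
    o=r.get_obs();w,a,b,c=o['ee_rot'];Q=R.from_quat([a,b,c,w])
    d=Q.inv().apply(np.array([x,y,z])-o['ee_pos'])/1000
    yt=Q.apply([0,1,0]);cur=np.arctan2(yt[1],yt[0])
    t=np.degrees((cur-yaw+np.pi/2)%np.pi-np.pi/2)
    print("shift m",d.round(4),"turn",round(t,2))
def gx(a,b=0): return T(GA,[[a,b,0]])[0,:2]
def st():
    o=r.get_obs();w,a,b,c=o['ee_rot'];yt=R.from_quat([a,b,c,w]).apply([0,1,0])
    print(o['time_s'],o['ee_pos'].round(1),"yaw",np.arctan2(yt[1],yt[0]).round(4),o['wrist_force'].round(2),o['gripper_width'].round(3))
E
python3 - <<'E'
from h import *
st();to(560,100,404,CA[2]-np.pi/2);to(462.5,-344.3,350,CA[2]-np.pi/2)
E
```

```text
Traceback (most recent call last):
  File "h.py", line 40, in st
    print(o['time_s'],o['ee_pos'].round(1),"yaw",np.arctan2(yt[1],yt[0]).round(4),o['wrist_force'].round(2),o['gripper_width'].round(3))
                                                                                                            ^^^^^^^^^^^^^^^^^^^^^^^^
AttributeError: 'float' object has no attribute 'round'
```

```bash
sed -i "s/o\['gripper_width'\].round(3)/round(o['gripper_width'],3)/" h.py; python3 - <<'E'
from h import *
st();to(560,100,404,CA[2]-np.pi/2);to(462.5,-344.3,350,CA[2]-np.pi/2)
E
```

```text
0.1 [261.  567.9 404.2] yaw 1.14 [ 0.16 -0.32 -0.65] 1.001
shift m [-0.4671 -0.3003  0.0005] turn 66.34
shift m [-0.564  -0.7446  0.0549] turn 66.34
```

Emit:
apply_moves:
  moves:
    - [-0.467,-0.3,0,66.3,1]
    - [-0.467,-0.3,0,66.3,1]
    - [-0.467,-0.3,0,66.3,1]
    - [-0.467,-0.3,0,66.3,1]
    - [-0.467,-0.3,0,66.3,1]
    - [-0.467,-0.3,0,66.3,1]
    - [-0.467,-0.3,0,66.3,1]
    - [-0.467,-0.3,0,66.3,1]

```text
time_s: 0.9
ee_pos: [477.2, 229.0, 404.6]
ee_rot: [-0.0, 0.715, 0.699, -0.0]
wrist_force: [-0.0, 0.6, 1.3]
gripper_width: 1.003
```

```bash
python3 - <<'E'
from h import *
st();to(560,100,404,CA[2]-np.pi/2);to(462.5,-344.3,300,CA[2]-np.pi/2)
E
```

```text
0.9 [477.2 229.  404.6] yaw -0.023 [-0.03  0.6   1.29] 1.003
shift m [-0.1271  0.0857  0.0006] turn -0.3
shift m [-0.5735 -0.0015  0.1046] turn -0.3
```

Emit:
apply_moves:
  moves:
    - [-0.05,0.03,0.0,0,1]
    - [-0.2,0.05,0,0,1]
    - [-0.3,0.05,0,0,1]
    - [-0.3,0.05,0.0,0,1]
    - [-0.3,0.05,0.0,0,1]
    - [-0.3,0.05,0,0,1]
    - [-0.35,0.04,0,0,1]
    - [-0.4,0.03,0,0,1]

```text
time_s: 1.7
ee_pos: [501.2, -161.7, 404.4]
ee_rot: [-0.0, 0.713, 0.701, -0.0]
wrist_force: [0.6, -0.7, -1.0]
gripper_width: 0.997
```

```bash
python3 - <<'E'
from h import *
st();to(462.5,-344.3,280,CA[2]-np.pi/2)
E
```

```text
1.7 [ 501.2 -161.7  404.4] yaw -0.0172 [ 0.57 -0.67 -1.  ] 0.997
shift m [-0.1833 -0.0356  0.1244] turn 0.04
```

Emit:
apply_moves:
  moves:
    - [-0.183,-0.035,0.05,0,1]
    - [-0.183,-0.035,0.05,0,1]
    - [-0.183,-0.035,0.08,0,1]
    - [-0.183,-0.035,0.124,0,1]
    - [-0.183,-0.035,0.124,0,1]
    - [-0.183,-0.035,0.124,0,1]
    - [-0.183,-0.035,0.124,0,1]

```text
time_s: 2.4
ee_pos: [463.6, -342.0, 280.6]
ee_rot: [-0.001, 0.713, 0.701, 0.0]
wrist_force: [0.2, -0.4, -0.2]
gripper_width: 0.994
```

```bash
python3 - <<'E'
from h import *
st();to(462.5,-344.3,191,CA[2]-np.pi/2)
cv2.imwrite("pics/s1.png",r.camera("side"))
E
```

```text
2.4 [ 463.6 -342.   280.6] yaw -0.018 [ 0.24 -0.38 -0.17] 0.994
shift m [-0.0024 -0.001   0.0896] turn -0.01
```

View pics/s1.png

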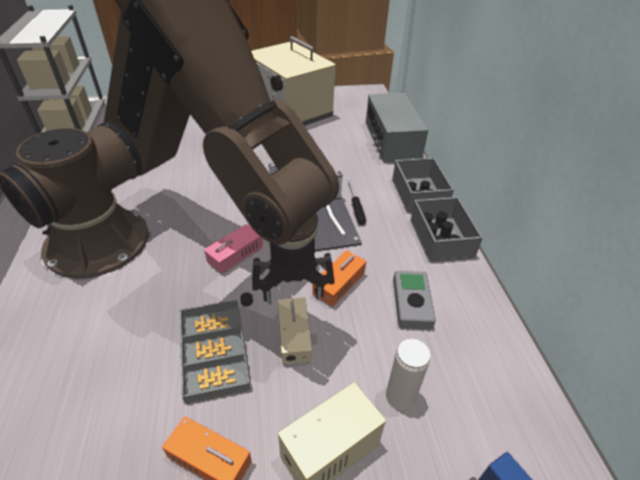

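The open fingers, at about (262,290) and (322,290), straddle the cream case from above. I'll go down now.

Emit:
apply_moves:
  moves:
    - [-0.001,-0.001,0.04,0,1]
    - [-0.001,-0.001,0.07,0,1]
    - [-0.001,-0.001,0.085,0,1]
    - [-0.001,-0.001,0.089,0,1]
    - [-0.001,-0.001,0.089,0,1]

```text
time_s: 2.95
ee_pos: [463.2, -342.5, 192.8]
ee_rot: [0.001, 0.713, 0.701, 0.0]
wrist_force: [-0.0, 0.6, 0.9]
gripper_width: 0.999
```

```bash
python3 - <<'E'
from h import *
st();to(462.5,-344.3,191,CA[2]-np.pi/2)
i=r.camera("side");crop("s",i,215,240,5,"pics/s2.png",150,120)
E
```

```text
2.95 [ 463.2 -342.5  192.8] yaw -0.0161 [-0.03  0.62  0.88] 0.999
shift m [-0.0018 -0.0007  0.0018] turn 0.1
```

View pics/s2.png

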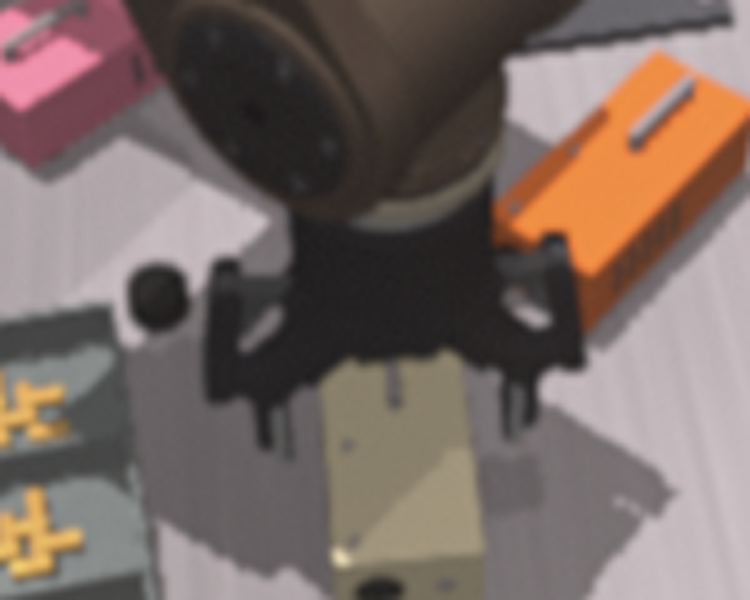

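Emit:
apply_moves:
  moves:
    - [-0.001,-0.0005,0.001,0,1]
    - [-0.001,-0.0005,0.001,0,0.6]
    - [-0.001,-0.0005,0.001,0,0.5]
    - [-0.001,-0.0005,0.001,0,0.5]
    - [-0.001,-0.0005,0.001,0,0.5]
    - [-0.001,-0.0005,0.001,0,0.5]
  grip_force: 50

```text
time_s: 3.6
ee_pos: [462.2, -344.1, 191.6]
ee_rot: [0.001, 0.713, 0.701, 0.0]
wrist_force: [-0.9, 1.8, 7.3]
gripper_width: 0.671
```

```bash
python3 - <<'E'
from h import *
st()
i=r.camera("side");crop("s",i,215,240,5,"pics/s3.png",150,120)
E
```

```text
3.6 [ 462.2 -344.1  191.6] yaw -0.0174 [-0.88  1.81  7.29] 0.671
```

View pics/s3.png

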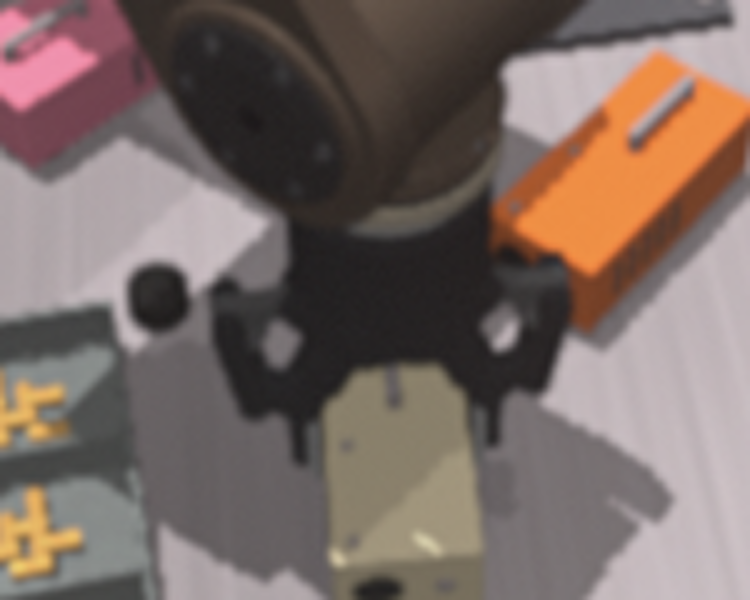

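The gripper stopped at 0.671, about 57 mm, so it's holding the case. I'll lift.

Emit:
apply_moves:
  moves:
    - [0,0,-0.01,0,0.5]
    - [0,0,-0.03,0,0.5]
    - [0,0,-0.06,0,0.5]
    - [0,0,-0.09,0,0.5]
    - [0,0,-0.09,0,0.5]
    - [0,0,-0.09,0,0.5]
  grip_force: 60

```text
time_s: 4.25
ee_pos: [461.8, -343.8, 280.8]
ee_rot: [0.0, 0.713, 0.701, 0.0]
wrist_force: [-0.4, -0.2, -5.8]
gripper_width: 0.668
```

```bash
python3 - <<'E'
from h import *
st()
p=gx(-88);to(*p,300,GA[2]-np.pi/2)
i=r.camera("side");crop("s",i,200,200,4,"pics/s4.png",190,150)
E
```

```text
4.25 [ 461.8 -343.8  280.8] yaw -0.0172 [-0.42 -0.16 -5.83] 0.668
shift m [ 0.3583  0.092  -0.0193] turn -5.81
```

View pics/s4.png

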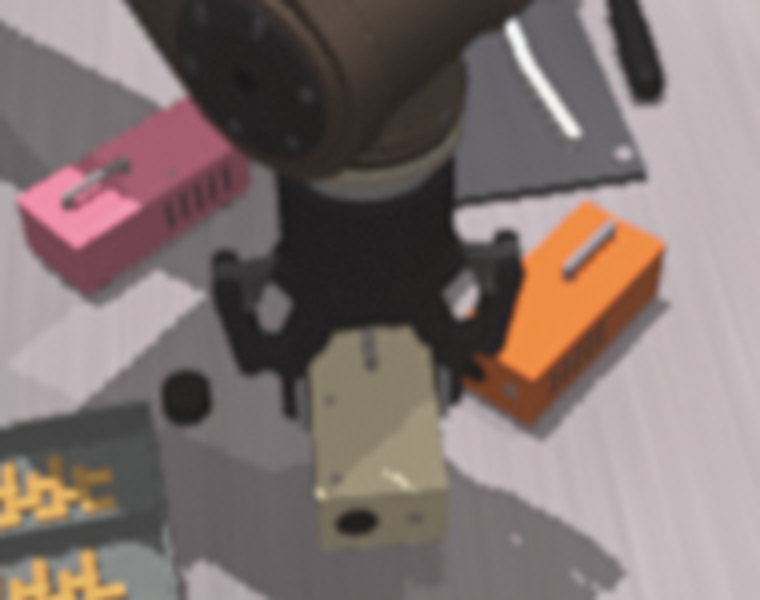

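The case is lifted and level, reading about 6 N. I'll carry it to the gauge, in front of the bar.

Emit:
apply_moves:
  moves:
    - [0.02,0.0,-0.02,-1,0.5]
    - [0.05,0.015,-0.02,-2,0.5]
    - [0.09,0.025,-0.02,-3,0.5]
    - [0.13,0.035,-0.02,-4,0.5]
    - [0.17,0.045,-0.02,-5,0.5]
    - [0.21,0.055,-0.02,-5.8,0.5]
    - [0.25,0.065,-0.02,-5.8,0.5]
    - [0.28,0.072,-0.02,-5.8,0.5]

```text
time_s: 5.1
ee_pos: [538.9, -63.1, 299.1]
ee_rot: [-0.001, 0.676, 0.736, -0.001]
wrist_force: [1.3, -0.6, -4.4]
gripper_width: 0.665
```

```bash
python3 - <<'E'
from h import *
st()
p=gx(-88);to(*p,260,GA[2]-np.pi/2)
E
```

```text
5.1 [538.9 -63.1 299.1] yaw 0.085 [ 1.31 -0.61 -4.45] 0.665
shift m [0.0739 0.0275 0.0391] turn 0.04
```

Emit:
apply_moves:
  moves:
    - [0.03,0.012,0.0,0,0.5]
    - [0.055,0.022,0.01,0,0.5]
    - [0.07,0.0275,0.025,0,0.5]
    - [0.074,0.0275,0.035,0,0.5]
    - [0.074,0.0275,0.039,0,0.5]
    - [0.074,0.0275,0.039,0,0.5]
    - [0.074,0.0275,0.039,0,0.5]

```text
time_s: 5.8
ee_pos: [560.0, 9.8, 261.7]
ee_rot: [-0.0, 0.677, 0.736, -0.0]
wrist_force: [0.6, 0.1, -4.8]
gripper_width: 0.669
```

```bash
python3 - <<'E'
from h import *
st()
p=gx(-88);to(*p,202,GA[2]-np.pi/2)
i=r.camera("side");crop("s",i,230,100,4.5,"pics/s5.png",160,130)
i=r.camera("top");crop("s",i,140,160,4,"pics/t5.png",190,140)
E
```

```text
5.8 [560.    9.8 261.7] yaw 0.0829 [ 0.59  0.07 -4.84] 0.669
shift m [0.0031 0.0001 0.0597] turn -0.08
```

View pics/s5.png

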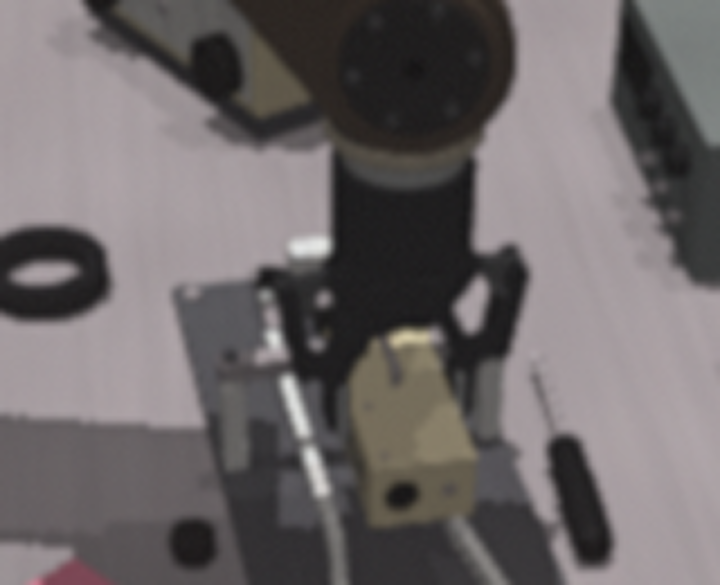

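View pics/t5.png

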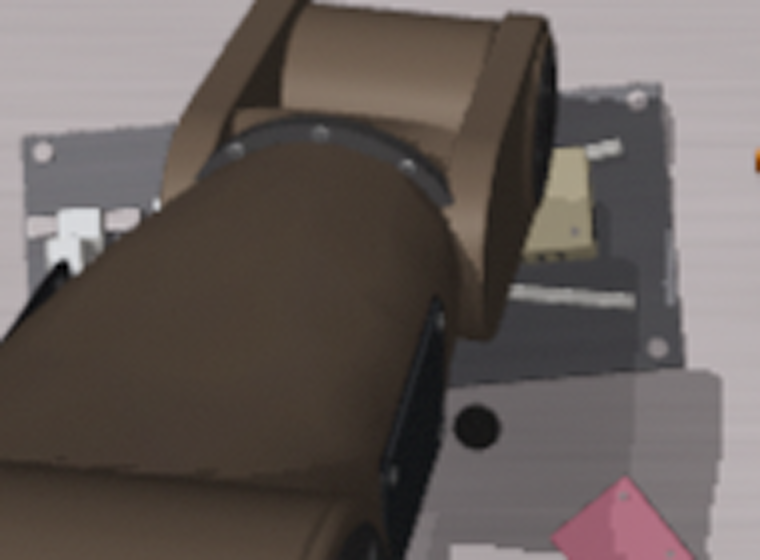

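```bash
python3 - <<'E'
from h import *
z=261.7-191.6+48
def g(w):
    d=w-GA[:2];c,s=np.cos(GA[2]),np.sin(GA[2]);return np.round([d@[c,s],d@[-s,c]],1)
for u,v in((586,150),(594,245)):print("top",g(ray("top",140+u/4-.4,160+v/4-.4,z)))
for u,v in((357,478),(475,460)):print("side",g(ray("side",230+u/4.5-.4,100+v/4.5-.4,z)))
print(g(r.get_obs()['ee_pos'][:2]))
E
```

```text
top [-157.2  -26.6]
top [-157.4   27.9]
side [-162.3   38.8]
side [-159.8  -25.8]
[-91.    0.1]
```

Emit:
apply_moves:
  moves:
    - [0.003,0,0.02,0,0.5]
    - [0.003,0,0.04,0,0.5]
    - [0.003,0,0.05,0,0.5]
    - [0.003,0,0.055,0,0.5]
    - [0.003,0,0.055,0,0.5]
    - [0.003,0,0.055,0,0.5]

```text
time_s: 6.5
ee_pos: [560.0, 13.6, 207.4]
ee_rot: [0.0, 0.677, 0.736, 0.0]
wrist_force: [0.1, 0.2, -3.9]
gripper_width: 0.666
```

```bash
python3 - <<'E'
from h import *
st()
p=gx(-88);to(*p,202,GA[2]-np.pi/2)
i=r.camera("side");crop("s",i,250,130,6,"pics/s6.png",125,100)
E
```

```text
6.5 [560.   13.6 207.4] yaw 0.084 [ 0.1   0.19 -3.92] 0.666
shift m [-0.0007 -0.0002  0.0054] turn -0.01
```

View pics/s6.png

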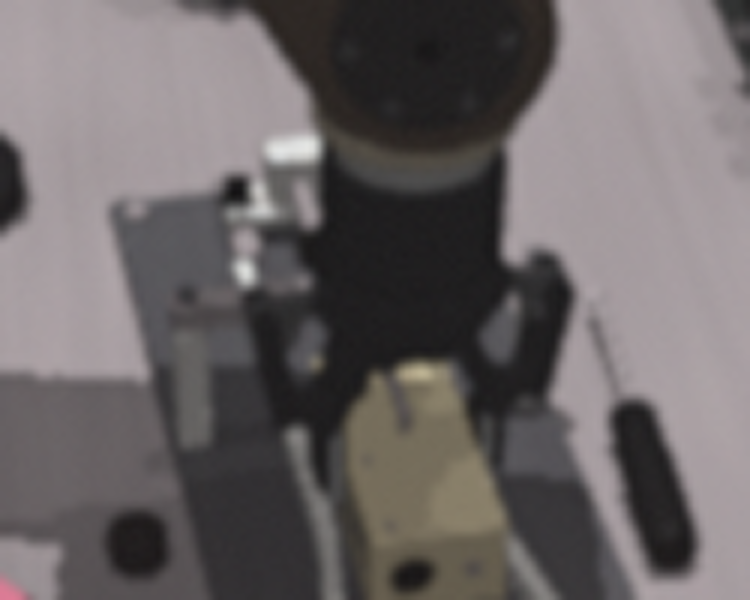

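The case is already down between the guide tops with no side force. I'll lower it the last few millimetres gently.

Emit:
apply_moves:
  moves:
    - [0,0,0.003,0,0.5]
    - [0,0,0.004,0,0.5]
    - [0,0,0.005,0,0.5]
    - [0,0,0.005,0,0.5]

```text
time_s: 6.95
ee_pos: [559.8, 13.8, 201.7]
ee_rot: [0.0, 0.677, 0.736, 0.0]
wrist_force: [-0.4, -0.2, -4.3]
gripper_width: 0.671
```

Emit:
apply_moves:
  moves:
    - [0,0,0.0005,0,0.5]
    - [0,0,0.001,0,0.5]
    - [0,0,0.001,0,0.5]

```text
time_s: 7.25
ee_pos: [559.7, 13.8, 201.6]
ee_rot: [0.0, 0.677, 0.736, 0.0]
wrist_force: [-3.1, 0.3, 8.9]
gripper_width: 0.669
```

Emit:
apply_moves:
  moves:
    - [0,0,0,0,0.85]
    - [0,0,0,0,0.95]
    - [0,0,0,0,0.95]
    - [0,0,-0.02,0,0.95]
    - [0,0,-0.06,0,0.95]
    - [0,0,-0.1,0,0.95]
    - [0,0,-0.13,0,0.95]
    - [0,0,-0.13,0,0.95]

```text
time_s: 8.05
ee_pos: [560.2, 13.8, 334.6]
ee_rot: [0.003, 0.677, 0.736, 0.002]
wrist_force: [1.0, 0.4, -0.7]
gripper_width: 0.953
```

```bash
python3 - <<'E'
from h import *
st()
p=gx(-190);to(*p,330,GA[2]-np.pi/2)
E
```

```text
8.05 [560.2  13.8 334.6] yaw 0.0842 [ 1.    0.37 -0.67] 0.953
shift m [-0.1028 -0.0004  0.0047] turn 0.0
```

Emit:
apply_moves:
  moves:
    - [-0.05,0,0,0,0.3]
    - [-0.103,0,0,0,0]
    - [-0.103,0,0,0,0]
    - [-0.103,0,0,0,0]
    - [-0.103,0,0,0,0]
    - [-0.103,0,0,0,0]

```text
time_s: 8.65
ee_pos: [568.4, -87.7, 330.4]
ee_rot: [-0.0, 0.676, 0.737, -0.0]
wrist_force: [-0.4, 0.1, 0.3]
gripper_width: 0.001
```

```bash
python3 - <<'E'
from h import *
st()
p=gx(-190);to(*p,203,GA[2]-np.pi/2)
i=r.camera("side");crop("s",i,230,120,5,"pics/s7.png",150,120)
i=r.camera("top");crop("s",i,140,160,4,"pics/t7.png",190,140)
E
```

```text
8.65 [568.4 -87.7 330.4] yaw 0.0854 [-0.36  0.12  0.33] 0.001
shift m [-1.100e-03  1.000e-04  1.274e-01] turn 0.07
```

View pics/s7.png

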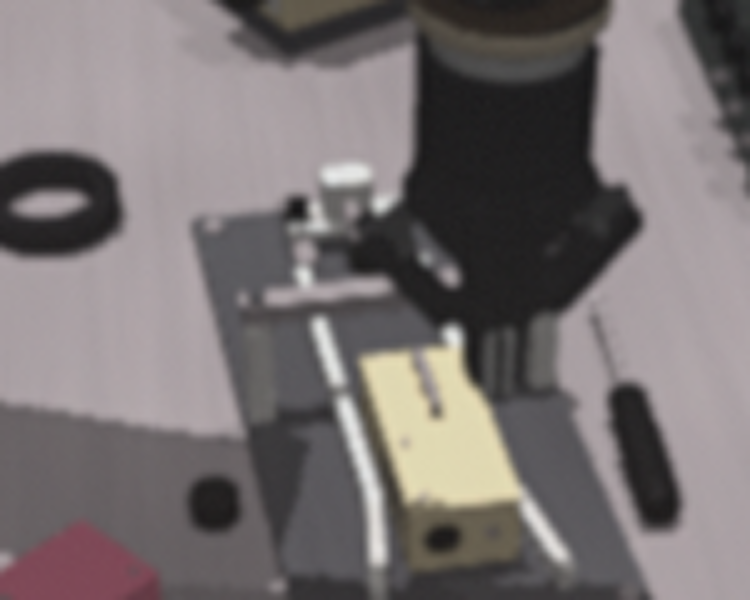

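View pics/t7.png

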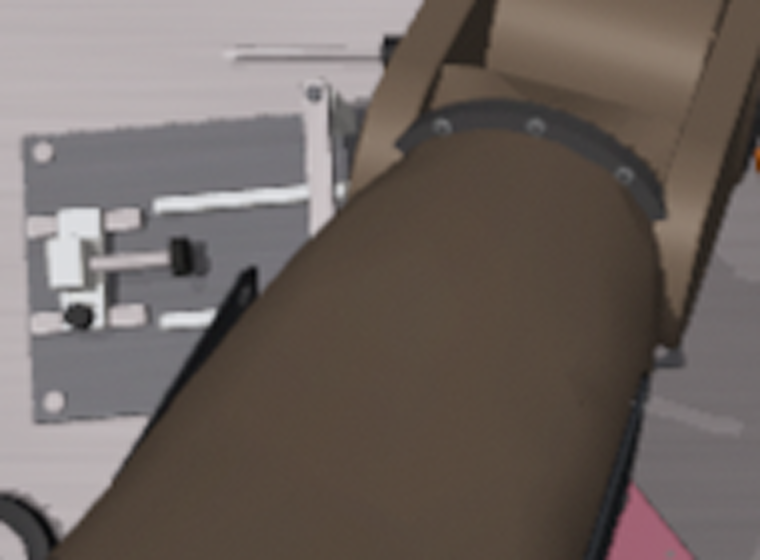

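The case stands upright between the guides with its nose towards the bar, and the stop's pad is visible at about (185,257). I'll lower the shut fingers behind the tail.

Emit:
apply_moves:
  moves:
    - [-0.001,0,0.05,0,0]
    - [-0.001,0,0.09,0,0]
    - [-0.001,0,0.115,0,0]
    - [-0.001,0,0.127,0,0]
    - [-0.001,0,0.127,0,0]
    - [-0.001,0,0.127,0,0]

```text
time_s: 9.35
ee_pos: [568.9, -89.7, 204.7]
ee_rot: [0.001, 0.677, 0.736, 0.0]
wrist_force: [0.7, -0.3, -0.4]
gripper_width: 0.0
```

```bash
python3 - <<'E'
from h import *
st()
p=gx(-165);to(*p,203,GA[2]-np.pi/2)
i=r.camera("side");crop("s",i,230,120,5,"pics/s8.png",150,120)
E
```

```text
9.35 [568.9 -89.7 204.7] yaw 0.0845 [ 0.72 -0.3  -0.36] 0.0
shift m [ 0.026  -0.0003  0.0016] turn 0.02
```

View pics/s8.png

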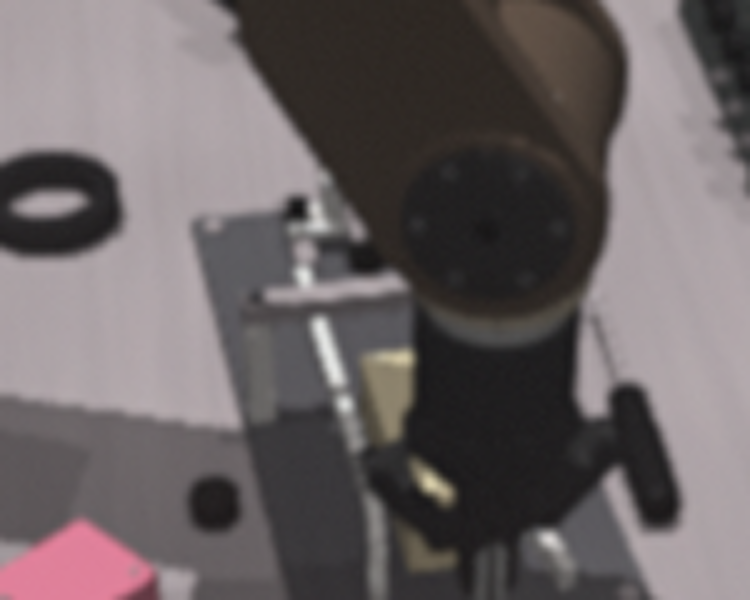

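Emit:
apply_moves:
  moves:
    - [0.01,0,0.001,0,0]
    - [0.018,0,0.001,0,0]
    - [0.022,0,0.001,0,0]
    - [0.025,0,0.001,0,0]
    - [0.028,0,0.001,0,0]
    - [0.031,0,0.001,0,0]
    - [0.034,0,0.001,0,0]
    - [0.037,0,0.001,0,0]

```text
time_s: 10.2
ee_pos: [565.6, -53.2, 202.9]
ee_rot: [0.0, 0.677, 0.736, 0.0]
wrist_force: [0.8, -4.3, 2.6]
gripper_width: -0.001
```

```bash
cat >> h.py <<'E'
def g():
    o=r.get_obs();d=o['ee_pos'][:2]-GA[:2];c,s=np.cos(GA[2]),np.sin(GA[2]);f=o['wrist_force']
    print("t",o['time_s'],"g",np.round([d@[c,s],d@[-s,c],o['ee_pos'][2]],2),"F",np.round([f[0]*c+f[1]*s,-f[0]*s+f[1]*c,f[2]],2))
E
python3 -c "
from h import *
g()"
```

```text
t 10.2 g [-1.5439e+02 -1.1000e-01  2.0294e+02] F [-4.37 -0.47  2.58]
```

Emit:
apply_moves:
  moves:
    - [0.004,0,0,0,0]
    - [0.009,0,0,0,0]
    - [0.014,0,0,0,0]
    - [0.019,0,0,0,0]
    - [0.024,0,0,0,0]
    - [0.029,0,0,0,0]
    - [0.034,0,0,0,0]
    - [0.039,0,0,0,0]

```text
time_s: 11.0
ee_pos: [562.3, -14.3, 202.9]
ee_rot: [0.0, 0.677, 0.736, 0.0]
wrist_force: [0.6, -5.8, 2.1]
gripper_width: 0.001
```

```bash
python3 - <<'E'
from h import *
g()
i=r.camera("side");crop("s",i,230,110,5,"pics/s9.png",150,120)
i=r.camera("top");crop("s",i,140,160,4,"pics/t9.png",190,140)
E
```

```text
t 11.0 g [-1.1532e+02 -1.0000e-01  2.0291e+02] F [-5.82 -0.12  2.08]
```

View pics/s9.png

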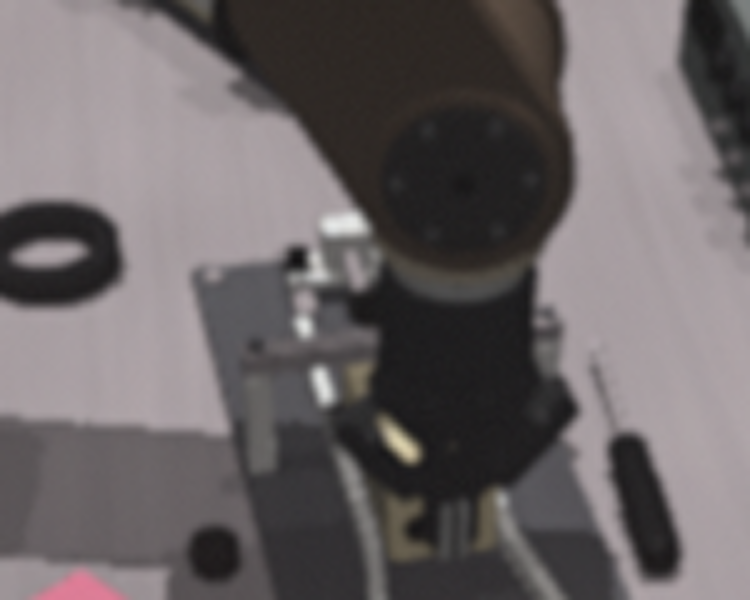

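View pics/t9.png

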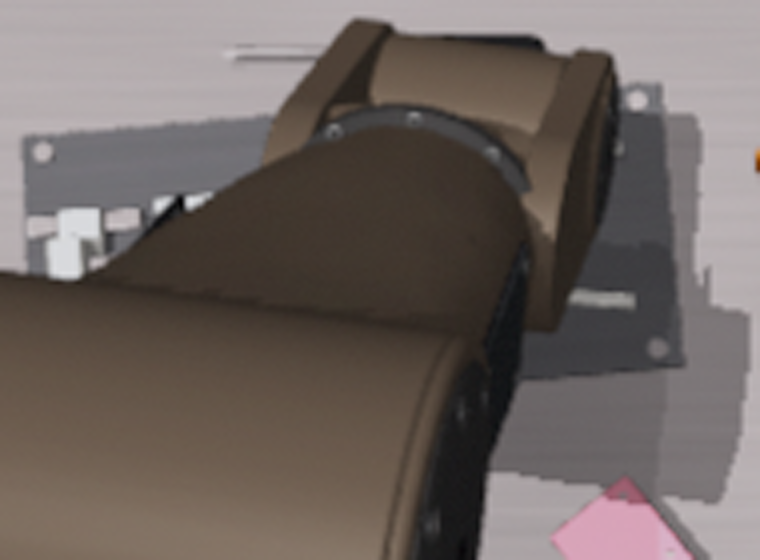

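The slide is steady with friction of about 4–6 N, and the nose has passed under the bar (side view, around (360,375)).

Emit:
apply_moves:
  moves:
    - [0.005,0,0,0,0]
    - [0.01,0,0,0,0]
    - [0.015,0,0,0,0]
    - [0.02,0,0,0,0]
    - [0.025,0,0,0,0]
    - [0.03,0,0,0,0]
    - [0.035,0,0,0,0]
    - [0.04,0,0,0,0]

```text
time_s: 11.9
ee_pos: [558.7, 26.1, 202.7]
ee_rot: [0.0, 0.677, 0.736, 0.0]
wrist_force: [0.8, -5.5, 3.1]
gripper_width: -0.001
```

```bash
python3 -c "
from h import *
g()"
```

```text
t 11.9 g [-7.4790e+01  7.0000e-02  2.0271e+02] F [-5.57 -0.33  3.06]
```

Emit:
apply_moves:
  moves:
    - [0.002,0,0,0,0]
    - [0.004,0,0,0,0]
    - [0.006,0,0,0,0]
    - [0.008,0,0,0,0]

```text
time_s: 12.3
ee_pos: [558.1, 33.8, 202.7]
ee_rot: [0.0, 0.677, 0.736, 0.0]
wrist_force: [1.1, -5.2, 2.0]
gripper_width: 0.002
```

Emit:
apply_moves:
  moves:
    - [0.001,0,0,0,0]
    - [0.002,0,0,0,0]

```text
time_s: 12.5
ee_pos: [557.9, 35.7, 202.7]
ee_rot: [0.0, 0.677, 0.736, 0.0]
wrist_force: [0.9, -4.4, 1.6]
gripper_width: -0.003
```

Emit:
apply_moves:
  moves:
    - [0.001,0,0,0,0]
    - [0.002,0,0,0,0]

```text
time_s: 12.7
ee_pos: [557.8, 37.7, 202.7]
ee_rot: [0.0, 0.677, 0.736, 0.0]
wrist_force: [0.2, -4.6, 2.4]
gripper_width: -0.003
```

Emit:
apply_moves:
  moves:
    - [0.001,0,0,0,0]
    - [0.002,0,0,0,0]

```text
time_s: 12.9
ee_pos: [557.6, 39.6, 202.7]
ee_rot: [0.0, 0.677, 0.736, 0.0]
wrist_force: [0.3, -5.4, 3.0]
gripper_width: 0.003
```

Emit:
apply_moves:
  moves:
    - [0.001,0,0,0,0]
    - [0.002,0,0,0,0]

```text
time_s: 13.1
ee_pos: [557.4, 41.6, 202.7]
ee_rot: [0.0, 0.677, 0.736, 0.0]
wrist_force: [0.5, -5.8, 2.7]
gripper_width: 0.002
```

Emit:
apply_moves:
  moves:
    - [0.001,0,0,0,0]
    - [0.001,0,0,0,0]

```text
time_s: 13.3
ee_pos: [557.3, 42.7, 202.7]
ee_rot: [-0.0, 0.677, 0.736, 0.0]
wrist_force: [0.8, -3.6, 3.7]
gripper_width: 0.001
```

Emit:
apply_moves:
  moves:
    - [0.001,0,0,0,0]
    - [0.001,0,0,0,0]

```text
time_s: 13.5
ee_pos: [557.3, 43.7, 202.7]
ee_rot: [-0.0, 0.677, 0.736, 0.0]
wrist_force: [0.0, -4.5, 3.5]
gripper_width: -0.002
```

Emit:
apply_moves:
  moves:
    - [0.001,0,0,0,0]
    - [0.001,0,0,0,0]

```text
time_s: 13.7
ee_pos: [557.2, 44.7, 202.7]
ee_rot: [0.0, 0.677, 0.736, 0.0]
wrist_force: [1.5, -4.7, 3.3]
gripper_width: -0.001
```

Still at the friction level, with the nose at about 85 mm. I'll keep going in 1 mm steps.

Emit:
apply_moves:
  moves:
    - [0.001,0,0,0,0]
    - [0.001,0,0,0,0]

```text
time_s: 13.9
ee_pos: [557.1, 45.6, 202.7]
ee_rot: [0.0, 0.677, 0.736, 0.0]
wrist_force: [0.9, -4.8, 2.7]
gripper_width: -0.001
```

Emit:
apply_moves:
  moves:
    - [0.001,0,0,0,0]
    - [0.001,0,0,0,0]

```text
time_s: 14.1
ee_pos: [557.0, 46.7, 202.7]
ee_rot: [0.0, 0.677, 0.736, 0.0]
wrist_force: [0.8, -5.1, 3.0]
gripper_width: 0.0
```

Emit:
apply_moves:
  moves:
    - [0.001,0,0,0,0]
    - [0.001,0,0,0,0]

```text
time_s: 14.3
ee_pos: [556.9, 47.6, 202.7]
ee_rot: [0.0, 0.677, 0.736, 0.0]
wrist_force: [1.2, -4.4, 3.9]
gripper_width: -0.002
```

Emit:
apply_moves:
  moves:
    - [0.001,0,0,0,0]
    - [0.001,0,0,0,0]

```text
time_s: 14.5
ee_pos: [556.9, 48.6, 202.7]
ee_rot: [0.0, 0.677, 0.736, 0.0]
wrist_force: [0.6, -3.2, 4.1]
gripper_width: -0.002
```

Emit:
apply_moves:
  moves:
    - [0.001,0,0,0,0]
    - [0.001,0,0,0,0]

```text
time_s: 14.7
ee_pos: [556.8, 49.7, 202.7]
ee_rot: [-0.0, 0.677, 0.736, 0.0]
wrist_force: [1.0, -4.5, 2.3]
gripper_width: 0.002
```

Emit:
apply_moves:
  moves:
    - [0.001,0,0,0,0]
    - [0.001,0,0,0,0]

```text
time_s: 14.9
ee_pos: [556.7, 50.7, 202.7]
ee_rot: [0.0, 0.677, 0.736, 0.0]
wrist_force: [0.6, -5.1, 2.6]
gripper_width: -0.004
```

Emit:
apply_moves:
  moves:
    - [0.001,0,0,0,0]
    - [0.001,0,0,0,0]

```text
time_s: 15.1
ee_pos: [556.6, 51.6, 202.7]
ee_rot: [0.0, 0.677, 0.736, 0.0]
wrist_force: [0.6, -4.0, 2.8]
gripper_width: 0.005
```

Emit:
apply_moves:
  moves:
    - [0.001,0,0,0,0]
    - [0.001,0,0,0,0]

```text
time_s: 15.3
ee_pos: [556.5, 52.5, 202.7]
ee_rot: [0.0, 0.677, 0.736, 0.0]
wrist_force: [0.7, -6.4, 4.0]
gripper_width: -0.004
```

Emit:
apply_moves:
  moves:
    - [0.001,0,0,0,0]
    - [0.001,0,0,0,0]

```text
time_s: 15.5
ee_pos: [556.5, 53.2, 202.7]
ee_rot: [0.0, 0.677, 0.736, -0.0]
wrist_force: [1.0, -9.1, 2.8]
gripper_width: -0.001
```

```bash
python3 - <<'E'
from h import *
g()
i=r.camera("side");crop("s",i,240,130,6,"pics/s10.png",125,100)
E
```

```text
t 15.5 g [-4.7530e+01 -3.0000e-02  2.0274e+02] F [-9.13 -0.21  2.83]
```

View pics/s10.png

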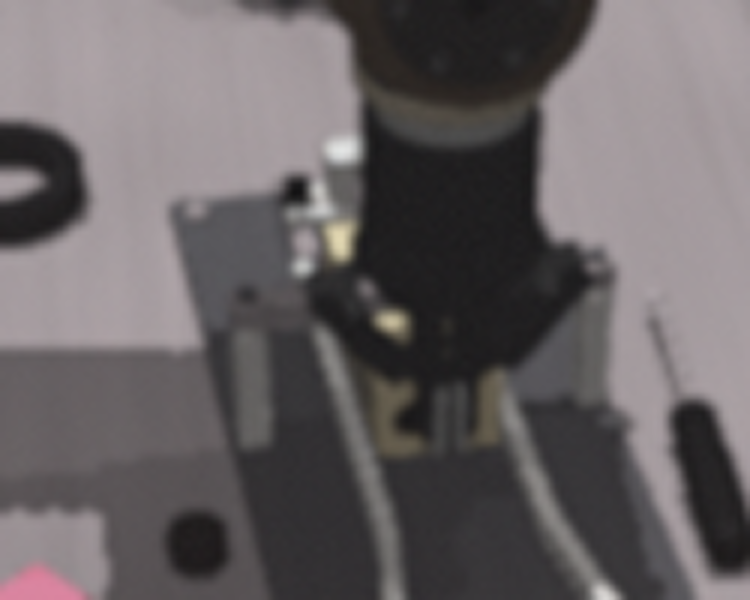

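The nose has met the stop: the force rose to 9.1 N against about 4.8 N of friction, so there's about 4 N on the stop. I need about 14.8 N in total.

Emit:
apply_moves:
  moves:
    - [0.0005,0,0,0,0]
    - [0.001,0,0,0,0]

```text
time_s: 15.75
ee_pos: [556.5, 53.9, 202.8]
ee_rot: [0.0, 0.677, 0.736, -0.0]
wrist_force: [0.7, -15.4, 3.6]
gripper_width: -0.002
```

Emit:
apply_moves:
  moves:
    - [0.0005,0,0,0,0]
    - [0.0005,0,0,0,0]

```text
time_s: 15.95
ee_pos: [556.5, 54.3, 202.7]
ee_rot: [0.0, 0.677, 0.736, -0.0]
wrist_force: [1.7, -13.6, 2.2]
gripper_width: 0.002
```

Emit:
apply_moves:
  moves:
    - [0.0003,0,0,0,0]
    - [0.0003,0,0,0,0]

```text
time_s: 16.15
ee_pos: [556.5, 54.4, 202.7]
ee_rot: [0.001, 0.677, 0.736, -0.0]
wrist_force: [1.5, -15.3, 2.4]
gripper_width: 0.001
```

Emit:
apply_moves:
  moves:
    - [0,0,0,0,0]
    - [0,0,0,0,0]

```text
time_s: 16.35
ee_pos: [556.5, 54.4, 202.7]
ee_rot: [0.001, 0.677, 0.736, -0.0]
wrist_force: [1.7, -16.1, 2.1]
gripper_width: -0.001
```

Emit:
apply_moves:
  moves:
    - [0,0,0,0,0]
    - [0,0,0,0,0]

```text
time_s: 16.55
ee_pos: [556.5, 54.4, 202.7]
ee_rot: [0.001, 0.677, 0.736, -0.0]
wrist_force: [1.7, -14.9, 2.1]
gripper_width: -0.003
```

The total reads about 15.4 N, and the estimates of force on the stop are 9 N from displacement and 10.5 N from force less friction. I'll hold it there.

Emit:
apply_moves:
  moves:
    - [0,0,0,0,0]
    - [0,0,0,0,0]
    - [0,0,0,0,0]
    - [0,0,0,0,0]
    - [0,0,0,0,0]
    - [0,0,0,0,0]
    - [0,0,0,0,0]
    - [0,0,0,0,0]

```text
time_s: 17.35
ee_pos: [556.5, 54.4, 202.8]
ee_rot: [0.001, 0.677, 0.736, -0.0]
wrist_force: [0.5, -15.3, 2.6]
gripper_width: 0.001
```

Emit:
apply_moves:
  moves:
    - [0,0,0,0,0]
    - [0,0,0,0,0]
    - [0,0,0,0,0]
    - [0,0,0,0,0]
    - [0,0,0,0,0]
    - [0,0,0,0,0]

```text
time_s: 17.95
ee_pos: [556.5, 54.4, 202.7]
ee_rot: [0.001, 0.677, 0.736, -0.0]
wrist_force: [1.0, -15.5, 2.5]
gripper_width: 0.001
```

I've held it for about 1.8 s. Now I'll back away slowly and then lift.

Emit:
apply_moves:
  moves:
    - [-0.001,0,0,0,0]
    - [-0.002,0,0,0,0]
    - [-0.004,0,0,0,0]
    - [-0.008,0,0,0,0]
    - [-0.02,0,0,0,0]
    - [-0.05,0,0,0,0]
    - [-0.09,0,0,0,0]
    - [-0.12,0,-0.01,0,0]

```text
time_s: 18.75
ee_pos: [566.1, -66.4, 211.8]
ee_rot: [-0.001, 0.677, 0.736, -0.0]
wrist_force: [0.9, 0.9, 0.2]
gripper_width: 0.001
```

Emit:
apply_moves:
  moves:
    - [-0.03,0,-0.05,0,0]
    - [-0.03,0,-0.1,0,0]
    - [-0.05,0,-0.15,0,0]
    - [-0.1,0,-0.18,0,0]
    - [-0.15,0,-0.18,0,0]
    - [-0.2,0,-0.18,0,0]
    - [-0.25,0,-0.18,0,0]
    - [-0.25,0,-0.18,0,0]

```text
time_s: 19.55
ee_pos: [586.5, -318.2, 392.2]
ee_rot: [0.0, 0.678, 0.735, -0.0]
wrist_force: [-0.4, 0.7, 0.2]
gripper_width: -0.0
```

```bash
python3 - <<'E'
from h import *
g()
cv2.imwrite("pics/sE.png",r.camera("side"))
i=r.camera("side");crop("s",i,240,130,6,"pics/s11.png",125,100)
i=r.camera("top");cv2.imwrite("pics/tE.png",i);crop("s",i,140,160,4,"pics/t11.png",190,140)
E
```

```text
t 19.55 g [-420.17    1.37  392.24] F [0.77 0.33 0.2 ]
```

View pics/s11.png

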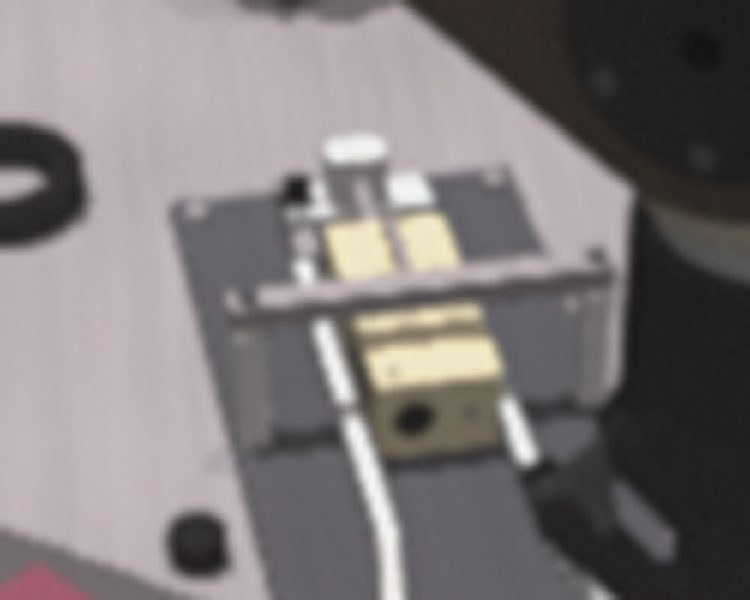

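View pics/tE.png

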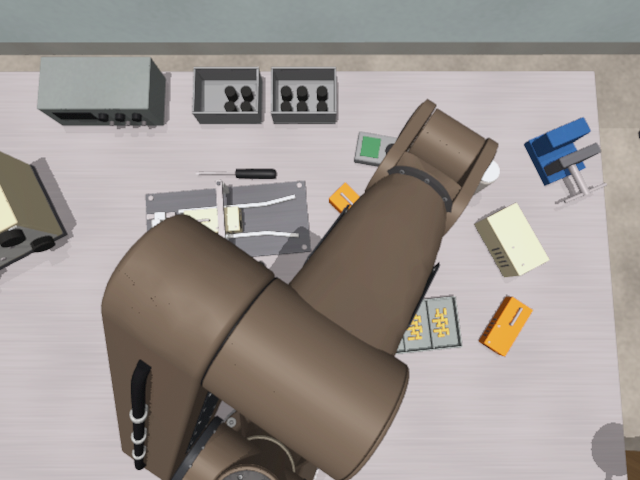

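View pics/t11.png

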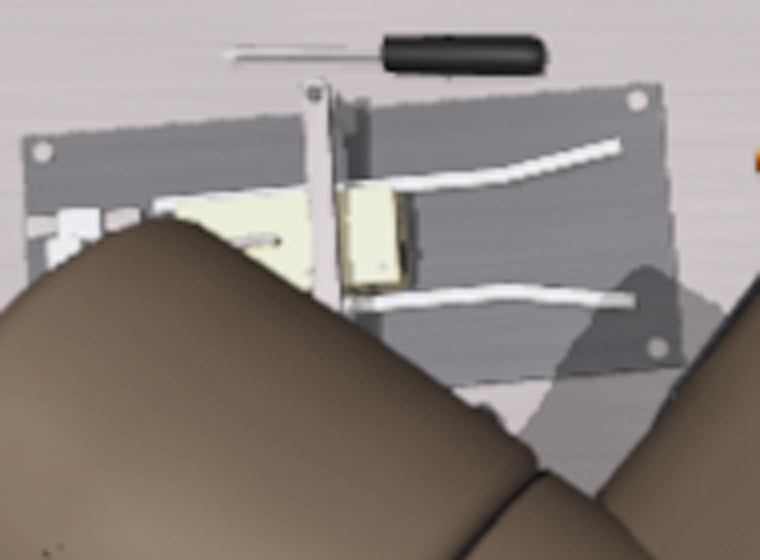

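The case stands flat between the guides under the bar, with its tail at about (435,425) in the side crop. The handle has passed the bar, and the bystanders in view are where they were. I'll hand it in.

```bash
python3 -c "
from h import *
st();r.job_done()"
```

```text
19.7 [ 586.8 -314.1  392. ] yaw 0.0824 [ 0.54 -0.36  0.04] -0.006
the job is handed in; nothing more can be done
```

The cream case clears the bar: it slid under without touching and now stands upright there, against or very near the stop. I set it on the plate between the guides, handle end first, pushed it from the tail with shut fingers until it met the stop, leaned on it, backed off and handed in at 19.7 s.

- **Sliding:** the push force stayed between about 3 and 6.5 N all the way, with no jump where the handle passed the bar.
- **Contact:** the nose met the stop with the pad face at about x = 92–93 mm. My first camera reading of the pad had said 87 mm; the contact value is the one to trust, and both are within the stated range.
- **Lean:** I held for about 1.8 s at 15–16 N on the wrist. Taking off about 4.8 N of sliding friction leaves about 10.5 N on the stop; the 2.2–2.3 mm of pad travel gives about 9 N. Even the highest wrist reading, friction included, was 16.1 N, so it stayed below 20 N.
- **Final pictures:** the case is flat between the guides under the bar, the arm is clear of it, and the bystanders I could see had not moved. In the last top view the arm hid the case's nose and pad, the pink case and the tape roll. I did not check whether the spring pushed the case back slightly as I let go.

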